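# Clock the new manifold port with a pipe protractor

### The job

A new port is to be marked on the stainless manifold tube at the blue tape ring. Pick up the pipe protractor by its yellow grip, stand it upright and gently astride the tube at the tape ring, with its V fully seated, square to the tube and its dial facing away from the robot; then, keeping it seated, rock it round the tube until the swinging pointer settles on the red marker. Finish while holding it there, still pressed lightly on the tube and with the pointer at rest on the marker, and leave the other things on the bench undisturbed.

Things in the scene. Friction and masses are not known exactly. Their poses are not given: they have to be found in the camera images.
- gauge: Loose pipe protractor, 0.3 kg, 163 mm tall, standing on its feet: aluminium inverted-V saddle (legs 45 mm long, 30 mm deep along x, each 50 deg off its z, inner faces meeting 29 mm above the feet, 79 mm wide over all), round black case 84 mm across and 22 thick with white dial, yellow grip on top. Origin: underside, midway between the feet. x = dial normal (dial faces +x), y across the legs, z up.
- gauge_grip (a point): Middle of the yellow grip, 146 mm above the gauge's origin along its z; axes as the gauge's. The grip is a block 32 mm wide along the gauge's y (flat sides: close the fingers along y), 24 mm deep along x, 36 mm tall (18 mm either way from this point). The round case below reaches up to 23 mm below this point.
- gauge_seat (a point): Point on the gauge's z axis 10.2 mm below its origin (156 mm below gauge_grip, 39.2 mm below the apex of the V); axes as the gauge's. With both legs bearing on the 60 mm tube, the tube's axis runs through this point along the gauge's x; rocking the seated gauge turns it about this point.
- gauge_dial (a point): Centre of the white dial's face, in front of the pointer's pivot; 81 mm above the gauge's origin, 11.5 mm out along +x. Ticks every 10 degrees over the upper half of the dial, 0 at the top.
- pointer (a joint): Black pendulum pointer, free, weighted below: its tip always swings to the top and settles within a second once the gauge is still. Value: its angle on the dial in rad, 0 along the gauge's z, growing about the gauge's x (anticlockwise seen facing the dial). Gauge upright: 0; gauge turned by an angle about its own x: minus that angle.
- marker (a joint): Red setting marker behind the dial glass, stiff, already set. Value in rad, measured like the pointer's: 0.22 to 0.52 (13 to 30 degrees anticlockwise on the dial). So the gauge must be rocked by minus this value about its own x, the grip leaning towards the gauge's +y.
- pointer_tip (a point): Tip of the black pointer, 34 mm from the pivot.
- marker_tip (a point): Middle of the red marker, 34 mm from the pivot; the marker is 5 mm wide.
- tube: Manifold tube: stainless, 60 mm outside diameter, 340 mm long, level, fixed to the bench by two strapped V-block stands (130 mm wide) 125 mm either side of its middle. Two capped ports (24 mm thick, top 134 mm above the bench) stand on it 88 mm either side of the middle. Origin on the bench under its middle; x along the tube away from the robot, z up.
- tube_axis (a point): Point on the tube's axis at mid-length, 70 mm above the bench; axes as for the tube, x along the tube's axis. The top of the tube is 100 mm above the bench.
- ring: The blue tape ring round the tube, 8 mm wide, within 45 mm of the middle of the tube. Origin on the tube's axis at the middle of the tape; x along the tube.
- bottle_a: White plastic sample bottle, 64 mm diameter, 135 mm tall, a bystander. Origin under its base.
- bottle_b: A second such bottle, a bystander. Origin under its base.
- bottle_c: A third such bottle, a bystander. Origin under its base.
- flask: Conical glass flask, 86 mm diameter, with a white filter funnel on top, 245 mm tall, a bystander. Origin under its base.
- cups: Stack of three nested white filter cups, 76 mm diameter, 110 mm tall, a bystander. Origin under its base.
- offcut: Tube offcut standing on end, stainless, 60 mm diameter, 55 mm tall, a bystander. Origin under its base.
- spanner: Steel spanner lying on the bench, 170 mm long, a bystander. Origin midway on its underside.
- pen: Blue marking pen with black cap lying on the bench, 130 mm long, a bystander. Origin on its underside.
There are look-alikes about, which are no part of the job. What is meant by the gauge is not brown, and is the larger of those in its own colour.

How it is judged:
On the way:
1. the gauge stands upright astride the tube at the tape ring, its V seated (y of gauge_seat in the frame of tube_axis between -0.004 and 0.004 m and z of gauge_seat in the frame of tube_axis between -0.004 and 0.004 m and x of gauge_seat in the frame of ring between -0.01 and 0.01 m and angle between the x axis of gauge_seat and the x axis of tube_axis, either way round below 0.105 rad and contact force between gauge and tube above 1 N and angle between gauge_seat's own z axis and vertical below 0.12 rad), for 0.2 s.
At the end, for the whole second after the job is handed in: Held in the gripper and still: V seated (seat point within 4 mm of the tube axis), within 10 mm of the tape ring, square within 6 degrees, pressed on the tube with 1 to 25 N, grip leaning to the tube's +y, pointer at rest with its tip within 2.8 mm (about 4 degrees) of the marker's (y of gauge_seat in the frame of tube_axis between -0.004 and 0.004 m and z of gauge_seat in the frame of tube_axis between -0.004 and 0.004 m and x of gauge_seat in the frame of ring between -0.01 and 0.01 m and angle between the x axis of gauge_seat and the x axis of tube_axis, either way round below 0.105 rad and contact force between gauge and tube between 1 and 25 N and y of gauge_grip in the frame of tube_axis above 0.01 m and distance between pointer_tip and marker_tip below 0.0028 m and velocity of joint pointer between -0.15 and 0.15 rad/s and linear speed of gauge below 0.01 m/s and contact force between the fingers and gauge above 2 N); the arm keeps its last pose, push and grip.
It fails at once if the gauge is forced or banged against the tube (more than 45 N) (contact force between gauge and tube above 45 N).
It fails at once if a bystander is pushed more than 20 mm (distance of any of bottle_a, bottle_b, bottle_c, flask, cups, offcut, spanner, pen from where it was at the start of the episode above 0.02 m).
It also fails if it takes over 48 s, if anything falls off the work surface, if the arm or the gripper's body presses on something with over 40 N, if the wrist force passes 120 N, or if a joint passes its speed limit or range.

### The arm

A 6-joint arm with a two-finger parallel gripper is mounted at the origin on the work surface. World frame = base frame: x ahead of the robot, y to its left, z up, the work surface at z = 0. Lengths are in m, angles in rad, forces in N, time in s.
With the tool pointing down it reaches from about 0.35 to 0.775 m from the base axis. Payload 7.3 kg.
Tool frame: the origin (TCP) lies midway between the tips of the shut fingers; the grasp point (between the pads) lies 19 mm behind it; z points along the fingers, y is the line along which they close (so a half turn about z gives the same grasp; the last joint's range is limited). The gripper opens to 92 mm and grips with 3 to 60 N. Pads are 19 mm wide; open, the fingers measure 130 mm over their backs; the gripper's body (75 mm by 190 mm) begins 47 mm behind the grasp point.
Start: joints at [-1.285, 0.342, 1.524, -0, 1.275, -0.146], TCP at [0.22, -0.477, 0.227] pointing down, gripper open.
Joint ranges: [-2.53, 2.53], [-0.77, 2.02], [0.04, 2.7], [-1, 4.14], [0.28, 2.66], [-3.11, 3.11]. Speed limits (rad/s): [2.57, 2.57, 3.14, 3.14, 3.14, 3.14].

### API

Orientations are given as [roll, pitch, yaw] about the fixed x, y, z axes, in that order (R = Rz(yaw) Ry(pitch) Rx(roll)).
In Python, from cell import robot, read_camera, camera_params, nets gives the robot as it stands. The module is installed in compiled form; this text tells all that it offers.
- The arm moves only by the tool step_arm, never from a script. Its argument "steps" is a list of rows, each an object of numbers: "x", "y", "z": the shift along the tool's x, y, z as a fraction of full scale; "rx", "ry", "rz": the turn, a rotation vector about the tool's x, y, z as a fraction of full scale; "claw": the opening, from -1 (shut) to 1 (fully open). In form: [{"x": .., "y": .., "z": .., "rx": .., "ry": .., "rz": .., "claw": ..}, ...]. A call has 1 to 12 rows; each row is the pose to reach, as a shift and turn from the pose commanded when the call began, along the tool's axes at that moment; what a row does not reach only later rows make up. Full scale, the value 1, is 750 mm for a shift and pi/4 rad for a turn. A row lasts 1/12 s, in which the tool goes at most 41.7 mm and 7.16 degrees, less where a joint would pass 70% of its speed; a pose out of reach is approached as far as the arm can. A call with a number of a shift or a turn outside -1 to 1 is refused whole. A call with a gripper value outside its range is refused whole. The fingers move at their own pace and stop on an object; "squeeze" is the grip in N (left out, the last holds). Time passes only in rows, so rows that repeat a pose let the fingers close. It gives the time, the measured TCP pose, the force, the opening and the grip force at its end, in the units of the state.
- robot.observe(): the state, without advancing time (a new reading comes with each control period).
- read_camera(name): name is "scene" or "top" or "wrist"; returns (picture, depth): 480x640x3 uint8, blue, green, red; 480x640 float32, m along the optical axis (not along the pixel's ray), 0 where there is no reading.
- camera_params(name): a dict with "fx", "fy", "cx", "cy" (pixels), "R" (3x3) and "t" (3): a world point X has camera coordinates R X + t; the wrist camera has in their place "hand_eye" (4x4, takes a point from camera to tool coordinates, whose origin is the TCP and whose axes are the flange's). Camera axes: x right, y down, z forward; pixel columns grow to the right and rows downward; lengths in m; the calibration is good to about 2 mm. A picture is of the moment at which its call begins: read the wrist's pose just before it. camera_params takes no time and is no camera call.
- robot.hand_in(): hands the job in; it is judged then, once.
Trained networks look in the newest picture that a camera, given by its name, has taken for a name from the list of things; names that differ only in an ending like _2 or _b are one class to them, and where a whole thing is asked for, a point or a joint stands for the part that bears it (a point fixed in the world has none). Each returns a list of dicts, best first, with "conf" (0 to 1); they miss things now and then, are a little off and sometimes report something else, mostly with a low value. They report only what shows in the picture. A call takes as long as a camera call. They do not tell look-alikes from the thing itself.
- nets.masks_of(camera, query): "region" (480x640 bool, what is visible of it) and "box" ([left, top, right, bottom] in pixels, round what is visible of it).
- nets.landmark_of(camera, query): "pixel" ([row, column] in pixels: a listed point, or the origin of a listed thing).
The state is a dict: "time": time; "qpos": joint angles; "qvel": joint speeds; "joint_efforts": joint torques, N m; "tool_pos": TCP position; "tool_rot": TCP orientation; "contact_force": force on the tool from outside, world axes, zero at the start; "torque": the same for the moment, N m; "opening": finger opening in m; "grip_force": force on a finger pad.
Only numpy, scipy, OpenCV 4.12 (cv2) and the standard library are available. Lean on these libraries where they do the work, as an engineer would, in place of code of your own. Each camera call takes 0.05 s, during which the arm holds its last target. There are 200 camera calls.

## Working session

There is one attempt and no reset: what is moved stays moved. The work goes in short steps, Python scripts to look and compute and a tool call to move; the robot and the scene stay as the last step left them, time stands still between calls to the robot, and variables do not carry over. Pictures are saved under pics/ and viewed, at most 10 in all, crops included, and the job is handed in when it is done.

Besides the shell and the picture viewer there is one more tool, called after "Call:" in YAML: its name, and indented under it one key for each argument. step_arm: Moves the arm, as the interface text tells. Its arguments: {"type":"object","properties":{"steps":{"type":"array","items":{"type":"object","properties":{"x":{"type":"number","minimum":-1,"maximum":1},"y":{"type":"number","minimum":-1,"maximum":1},"z":{"type":"number","minimum":-1,"maximum":1},"rx":{"type":"number","minimum":-1,"maximum":1},"ry":{"type":"number","minimum":-1,"maximum":1},"rz":{"type":"number","minimum":-1,"maximum":1},"claw":{"type":"number"}}}},"squeeze":{"type":"number"}},"required":["steps"]}

```bash
mkdir -p pics
cat > h.py <<'E'
import numpy as np, cv2
from scipy.spatial.transform import Rotation as Ro
from cell import robot, read_camera, camera_params, nets
def cam(name, s=None):
    p=camera_params(name); K=np.array([[p["fx"],0,p["cx"]],[0,p["fy"],p["cy"]],[0,0,1]])
    if "hand_eye" in p:
        s=s or robot.observe(); T=np.eye(4); T[:3,:3]=Ro.from_euler("xyz",s["tool_rot"]).as_matrix(); T[:3,3]=s["tool_pos"]
        W=np.linalg.inv(T@np.array(p["hand_eye"])); return K,W[:3,:3],W[:3,3]
    return K,np.array(p["R"]),np.array(p["t"])
def back(c,row,col,d):
    K,R,t=c; return R.T@(np.linalg.inv(K)@[col,row,1]*d-t)
def tri(obs): # [(cam,row,col)]
    A=[];b=[]
    for (K,R,t),r,c in obs:
        v=R.T@np.linalg.inv(K)@[c,r,1]; v/=np.linalg.norm(v); P=np.eye(3)-np.outer(v,v); A.append(P); b.append(P@(-R.T@t))
    x=np.linalg.lstsq(np.vstack(A),np.hstack(b),rcond=None)[0]; return x,[float(np.linalg.norm(a@x-q)) for a,q in zip(A,b)]
def proj(c,X):
    K,R,t=c; u=K@(R@np.array(X)+t); return u[1]/u[2],u[0]/u[2]
E
python3 - <<'E'
from h import *
print(robot.observe())
for n in ["scene","top"]:
    im,d=read_camera(n); cv2.imwrite(f"pics/{n}0.png",im); np.save(f"{n}d.npy",d); c=cam(n)
    print(n, "pos",np.round(-c[1].T@c[2],3))
    for q in ["gauge","tube","ring"]+["gauge_grip","gauge_dial","tube_axis"]:
        for m in nets.landmark_of(n,q)[:4]: 
            r,k=m["pixel"]; dd=d[int(r),int(k)]; print(n,q,round(m["conf"],2),np.round(m["pixel"],1),np.round(back(c,r,k,dd),3))
E
```

```text
{'time': 0.0, 'qpos': array([-1.28495523e+00,  3.42715587e-01,  1.52502738e+00,  8.44103045e-07,
        1.27542573e+00, -1.45985269e-01]), 'qvel': array([ 0.00020332, -0.00173336,  0.00041082, -0.00119385,  0.00054816,
        0.00076852]), 'joint_efforts': array([-1.20577966e-03, -4.31238949e+01, -2.44214541e+01,  7.16224336e-02,
        5.59552107e-02, -1.09281798e-04]), 'tool_pos': array([ 0.21963587, -0.47638566,  0.22604507]), 'tool_rot': array([-3.14003349e+00, -2.30060954e-04,  4.31825940e-01]), 'contact_force': array([-0.77844128, -0.94394668,  0.29940293]), 'torque': array([-0.02114421,  0.02307084,  0.02592198]), 'grip_force': 0.0, 'opening': 0.09175192170697088}
scene pos [0.957 0.539 1.163]
scene gauge 0.93 [344.6 381.9] [0.573 0.232 0.044]
scene gauge 0.78 [373.6 440.2] [0.516 0.355 0.034]
scene gauge 0.66 [322.3 414.8] [0.486 0.241 0.057]
scene tube 0.79 [246.9 303.2] [ 0.537 -0.102 -0.001]
scene ring 0.75 [345.7 381.8] [0.574 0.233 0.042]
scene ring 0.4 [234.2 300.4] [ 0.556 -0.082  0.095]
scene gauge_grip 0.69 [302.7 419.6] [0.47  0.229 0.114]
scene gauge_grip 0.66 [
[... 365 characters left out ...]
0.034 0.008]
top gauge 0.6 [280.8 214.7] [0.452 0.21  0.098]
top tube 0.8 [239.6 347.1] [ 0.544 -0.101  0.102]
top tube 0.59 [185.4 244.5] [ 0.701  0.153 -0.005]
top tube 0.3 [303.3 131.1] [0.403 0.412 0.071]
top ring 0.39 [239.4 346.8] [ 0.544 -0.101  0.101]
top gauge_grip 0.8 [272.9 208.2] [0.47  0.224 0.109]
top gauge_grip 0.71 [234.  204.9] [0.555 0.221 0.162]
top gauge_grip 0.16 [184.7 242.9] [ 0.703  0.157 -0.004]
top gauge_dial 0.81 [280.  211.2] [0.454 0.216 0.114]
top gauge_dial 0.77 [257.5 158.9] [0.51  0.344 0.088]
top gauge_dial 0.61 [231.2 213.6] [ 0.582  0.231 -0.001]
top tube_axis 0.95 [241.2 350.9] [ 0.54  -0.11   0.103]
top tube_axis 0.52 [259.3 506. ] [ 0.492 -0.479  0.093]
```

View pics/scene0.png

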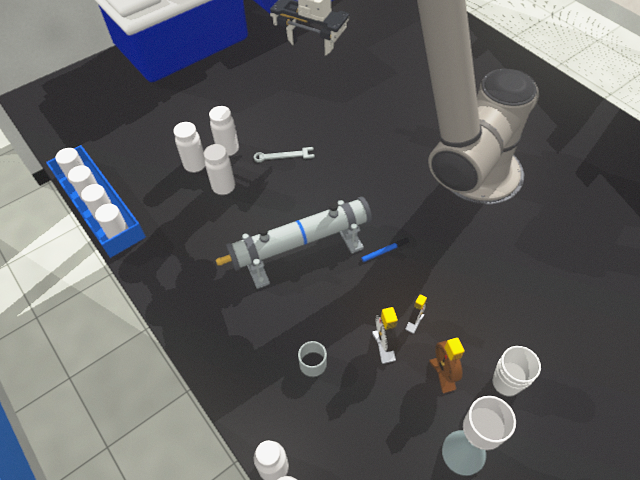

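View pics/top0.png

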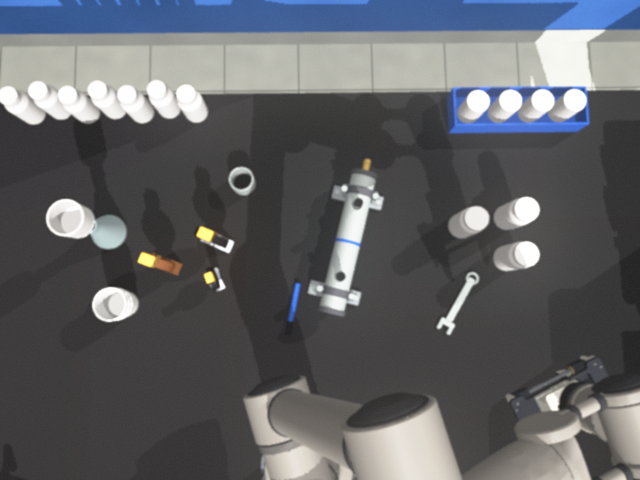

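The scene view shows three protractors: a large grey one at about (388,335), a small grey one at (417,313) and a brown one at (450,362). In the top view these are at (215,240), (214,279) and (160,263). I choose the large grey one, and the tape ring is at (302,232) in scene and (347,240) in top. Next I check a crop and measure the tube and gauge.

Run:
```python
from h import *
S=cv2.imread("pics/scene0.png");T=cv2.imread("pics/top0.png")
a=cv2.resize(S[290:400,350:480],None,fx=4,fy=4,interpolation=2); b=cv2.resize(T[200:310,120:260],None,fx=2.5,fy=4,interpolation=2)[:440]
cv2.imwrite("pics/crop.png",cv2.resize(np.hstack([a[:, :],b]),(790,400)))
# yellow grips
cs=cam("scene");ct=cam("top");ds=np.load("scened.npy");dt=np.load("topd.npy")
for n,I,c,d in [("scene",S,cs,ds),("top",T,ct,dt)]:
    h=cv2.cvtColor(I,cv2.COLOR_BGR2HSV); m=cv2.inRange(h,(20,150,120),(34,255,255))
    k,l,st,ce=cv2.connectedComponentsWithStats(m)
    for i in range(1,k):
        if st[i,4]>15:
            r,q=np.where(l==i); P=np.array([back(c,y,x,d[y,x]) for y,x in zip(r,q)]); print(n,np.round(ce[i][::-1],1),st[i,4],np.round(np.median(P,0),3),P[:,2].max().round(3))
# tube from top depth
rr,qq=np.mgrid[160:320:1,290:400:1]; P=np.array([back(ct,y,x,dt[y,x]) for y,x in zip(rr.ravel(),qq.ravel())])
m=(P[:,2]>.085)&(P[:,2]<.106); Q=P[m]
# crest: RANSAC-less: fit cylinder by least squares
from scipy.optimize import least_squares
def f(p): # line at x: y=a+b(x-.54), z=zc+e(x-.54)
    dx=Q[:,0]-.54; u=np.array([1,p[1],p[3]]);u/=np.linalg.norm(u); w=Q-np.array([.54,p[0],p[2]]); return np.linalg.norm(np.cross(w,u),axis=1)-.03
s=least_squares(f,[-.1,-.2,.07,0],loss="soft_l1",f_scale=.001); print("tube",s.x,np.abs(s.fun).mean(),m.sum(), Q[:,0].min(),Q[:,0].max())
for n,I,c,d in [("scene",S,cs,ds),("top",T,ct,dt)]:
    h=cv2.cvtColor(I,cv2.COLOR_BGR2HSV); m=cv2.inRange(h,(100,120,60),(125,255,255))
    r,q=np.where(m); X=np.array([back(c,y,x,d[y,x]) for y,x in zip(r,q)]); k=(X[:,2]>.08)&(X[:,2]<.11)&(abs(X[:,0]-.55)<.1)&(abs(X[:,1]+.1)<.06); X=X[k]
    print("ring",n,k.sum(),np.median(X,0), "px",r[k].mean(),q[k].mean())
```

```text
scene [259.7 222.9] 87 [ 0.733 -0.148  0.076] 0.083
scene [300.3 420.7] 97 [0.464 0.225 0.112] 0.118
scene [316.1 388.2] 239 [0.562 0.224 0.161] 0.167
scene [347.9 453.6] 303 [0.508 0.354 0.161] 1.163
top [254.7 147.5] 23 [0.512 0.355 0.154] 0.164
top [274.8 212. ] 22 [0.467 0.216 0.096] 0.115
tube [-0.10311282 -0.26565781  0.07030743 -0.0014808 ] 0.0018303694367073381 3036 0.3672427845155888 0.7174112279466511
ring scene 56 [ 0.54548566 -0.09174634  0.09559086] px 228.83928571428572 301.17857142857144
ring top 41 [ 0.54083175 -0.10118377  0.09532432] px 241.21951219512195 347.780487804878
```

View pics/crop.png

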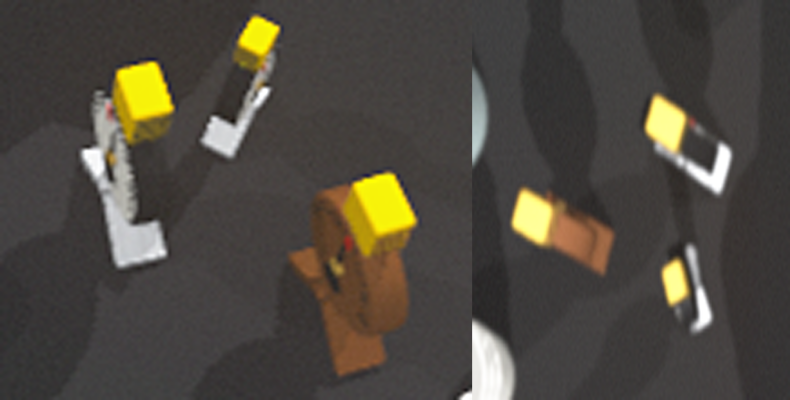

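The crop shows the large grey gauge with its dial and red marker on the +x side, and both the small grey and brown ones are clearly distinct. I now take a wrist view. A helper converts targets to moves.

```bash
cat >> h.py <<'E'
def plan(pos,rpy,cur=None):
    s=robot.observe() if cur is None else cur
    R0=Ro.from_euler("xyz",s["tool_rot"]); R1=Ro.from_euler("xyz",rpy)
    d=R0.inv().apply(np.array(pos)-s["tool_pos"]); w=(R0.inv()*R1).as_rotvec()
    n=max(np.linalg.norm(d)/.0417,np.degrees(np.linalg.norm(w))/7.16)
    print("xyz",np.round(d/.75,4),"r",np.round(w/(np.pi/4),4),"rows>=",round(n,1)); return d/.75,w/(np.pi/4)
E
python3 - <<'E'
from h import *
print(np.round(camera_params("wrist")["hand_eye"],3))
plan([.47,.2,.42],[np.pi,0,0.1]); s=robot.observe(); print(s["time"],s["contact_force"])
E
```

```text
[[ 0.001 -0.953 -0.303  0.084]
 [ 1.     0.001  0.    -0.   ]
 [-0.    -0.303  0.953 -0.158]
 [ 0.     0.     0.     1.   ]]
xyz [ 0.6807 -0.6799 -0.2577] r [ 1.000e-04 -0.000e+00  4.225e-01] rows>= 17.9
0.7 [ 0.2335824  -0.40792636 -0.38003254]
```

Run:
```python
from h import *
plan([.60,.22,.35],[np.pi,0,0.0])
```

```text
xyz [ 0.8493 -0.6316 -0.1644] r [ 1.000e-04 -0.000e+00  5.498e-01] rows>= 19.3
```

Call:
step_arm:
  steps:
    - {"z":-0.055,"claw":1}
    - {"x":0.05,"y":-0.03,"z":-0.1,"claw":1}
    - {"x":0.09,"y":-0.07,"z":-0.13,"rz":0.1,"claw":1}
    - {"x":0.85,"y":-0.63,"z":-0.164,"rz":0.55,"claw":1}
    - {"x":0.85,"y":-0.63,"z":-0.164,"rz":0.55,"claw":1}
    - {"x":0.85,"y":-0.63,"z":-0.164,"rz":0.55,"claw":1}
    - {"x":0.85,"y":-0.63,"z":-0.164,"rz":0.55,"claw":1}
    - {"x":0.85,"y":-0.63,"z":-0.164,"rz":0.55,"claw":1}
    - {"x":0.85,"y":-0.63,"z":-0.164,"rz":0.55,"claw":1}
    - {"x":0.85,"y":-0.63,"z":-0.164,"rz":0.55,"claw":1}
    - {"x":0.85,"y":-0.63,"z":-0.164,"rz":0.55,"claw":1}
    - {"x":0.85,"y":-0.63,"z":-0.164,"rz":0.55,"claw":1}

```text
$.steps[0]: bad value
```

Run:
```python
from h import *
plan([.60,.22,.35],[np.pi,0,0.0])
```

```text
xyz [ 0.8493 -0.6316 -0.1644] r [ 1.000e-04 -0.000e+00  5.498e-01] rows>= 19.3
```

Call:
step_arm:
  steps:
    - {"x":0.05,"y":-0.03,"z":-0.1,"rx":0,"ry":0,"rz":0,"claw":1}
    - {"x":0.09,"y":-0.07,"z":-0.13,"rx":0,"ry":0,"rz":0.1,"claw":1}
    - {"x":0.85,"y":-0.63,"z":-0.164,"rx":0,"ry":0,"rz":0.55,"claw":1}
    - {"x":0.85,"y":-0.63,"z":-0.164,"rx":0,"ry":0,"rz":0.55,"claw":1}
    - {"x":0.85,"y":-0.63,"z":-0.164,"rx":0,"ry":0,"rz":0.55,"claw":1}
    - {"x":0.85,"y":-0.63,"z":-0.164,"rx":0,"ry":0,"rz":0.55,"claw":1}
    - {"x":0.85,"y":-0.63,"z":-0.164,"rx":0,"ry":0,"rz":0.55,"claw":1}
    - {"x":0.85,"y":-0.63,"z":-0.164,"rx":0,"ry":0,"rz":0.55,"claw":1}
    - {"x":0.85,"y":-0.63,"z":-0.164,"rx":0,"ry":0,"rz":0.55,"claw":1}
    - {"x":0.85,"y":-0.63,"z":-0.164,"rx":0,"ry":0,"rz":0.55,"claw":1}
    - {"x":0.85,"y":-0.63,"z":-0.164,"rx":0,"ry":0,"rz":0.55,"claw":1}
    - {"x":0.85,"y":-0.63,"z":-0.164,"rx":0,"ry":0,"rz":0.55,"claw":1}

```text
time: 1.7
tool_pos: [0.4405, -0.0733, 0.3239]
tool_rot: [3.141, -0.001, -0.0]
contact_force: [0.9, -1.7, -0.6]
opening: 0.0921
grip_force: 0.0
```

Run:
```python
from h import *
plan([.60,.22,.35],[np.pi,0,0.0])
s=robot.observe();im,d=read_camera("wrist"); cv2.imwrite("pics/w0.png",im); print(s["tool_pos"],s["tool_rot"])
```

```text
xyz [ 0.2126 -0.391  -0.0348] r [ 0.0005 -0.001  -0.0003] rows>= 8.0
[ 0.44049519 -0.07325373  0.32387379] [ 3.14116536e+00 -7.90566592e-04 -2.16966069e-04]
```

Call:
step_arm:
  steps:
    - {"x":0.213,"y":-0.391,"z":-0.035,"rx":0,"ry":0,"rz":0,"claw":1}
    - {"x":0.213,"y":-0.391,"z":-0.035,"rx":0,"ry":0,"rz":0,"claw":1}
    - {"x":0.213,"y":-0.391,"z":-0.035,"rx":0,"ry":0,"rz":0,"claw":1}
    - {"x":0.213,"y":-0.391,"z":-0.035,"rx":0,"ry":0,"rz":0,"claw":1}
    - {"x":0.213,"y":-0.391,"z":-0.035,"rx":0,"ry":0,"rz":0,"claw":1}
    - {"x":0.213,"y":-0.391,"z":-0.035,"rx":0,"ry":0,"rz":0,"claw":1}
    - {"x":0.213,"y":-0.391,"z":-0.035,"rx":0,"ry":0,"rz":0,"claw":1}
    - {"x":0.213,"y":-0.391,"z":-0.035,"rx":0,"ry":0,"rz":0,"claw":1}
    - {"x":0.213,"y":-0.391,"z":-0.035,"rx":0,"ry":0,"rz":0,"claw":1}
    - {"x":0.213,"y":-0.391,"z":-0.035,"rx":0,"ry":0,"rz":0,"claw":1}
    - {"x":0.213,"y":-0.391,"z":-0.035,"rx":0,"ry":0,"rz":0,"claw":1}

```text
time: 2.67
tool_pos: [0.5996, 0.2177, 0.349]
tool_rot: [3.141, 0.001, 0.0]
contact_force: [-1.3, -0.0, 0.1]
opening: 0.0917
grip_force: 0.0
```

Run:
```python
from h import *
s=robot.observe();im,d=read_camera("wrist"); cv2.imwrite("pics/w1.png",im);np.save("w1d.npy",d); print(s["tool_pos"],s["tool_rot"])
np.save("w1s.npy",np.r_[s["tool_pos"],s["tool_rot"]]); c=cam("wrist",s)
for q in ["gauge","gauge_grip","gauge_dial","pointer_tip","marker_tip","gauge_seat"]:
    for m in nets.landmark_of("wrist",q)[:3]:
        r,k=m["pixel"]; print(q,round(m["conf"],2),np.round(m["pixel"],1),np.round(back(c,r,k,d[int(r),int(k)]),3))
h=cv2.cvtColor(im,cv2.COLOR_BGR2HSV); m=cv2.inRange(h,(20,150,120),(34,255,255))
k,l,st,ce=cv2.connectedComponentsWithStats(m)
for i in range(1,k):
    if st[i,4]>100:
        r,q=np.where(l==i); P=np.array([back(c,y,x,d[y,x]) for y,x in zip(r,q)]); P=P[(P[:,2]>P[:,2].max()-.004)]
        rect=cv2.minAreaRect((P[:,:2]*1e4).astype(np.float32)); print(st[i],np.round(P.mean(0),4),P[:,2].max(),[np.round(np.array(v)/1e4,4) for v in rect[:2]],rect[2])
```

```text
[0.59960309 0.21765734 0.34903894] [3.14073289e+00 1.05739534e-03 2.34291960e-04]
gauge 0.94 [278.1 316.6] [0.484 0.224 0.052]
gauge 0.84 [252.8 229.4] [0.514 0.343 0.034]
gauge 0.55 [215.5 317.4] [0.573 0.223 0.061]
gauge_grip 0.91 [248.4 316.8] [0.565 0.222 0.164]
gauge_grip 0.68 [310.7 316. ] [0.47  0.224 0.116]
gauge_grip 0.6 [296.8 193.2] [0.612 0.273 0.363]
gauge_dial 0.95 [298.  310.8] [0.472 0.231 0.086]
gauge_dial 0.68 [220.3 319.4] [0.573 0.22  0.084]
gauge_dial 0.68 [266.6 215.9] [0.514 0.347 0.086]
pointer_tip 0.69 [273.1 207.6] [0.514 0.351 0.106]
pointer_tip 0.61 [229.9 319.6] [0.569 0.22  0.111]
marker_tip 0.58 [275.2 207.2] [0.515 0.349 0.114]
marker_tip 0.34 [230.5 319.5] [0.57  0.22  0.118]
gauge_seat 0.71 [276.8 314.9] [0.49  0.226 0.06 ]
gauge_seat 0.64 [247.1 228.4] [0.511 0.352 0.001]
gauge_seat 0.55 [211.5 316.5] [0.571 0.224 0.033]
[ 296  229   38   41 1011] [0.6832 0.2187 0.5073] 0.5072923591523999 [array([0.6832, 0.2187]), array([0., 0.])] 0.0
[177 278  34  18 262] [0.6832 0.2187 0.5073] 0.5072923591523999 [array([0.6832, 0.2187]), array([0., 0.])] 0.0
[307 297  19  28 387] [0.4642 0.2251 0.114 ] 0.11650041797745893 [array([0.4638, 0.2251]), array([0.0225, 0.0163])] 20.226390838623047
[109 326  35  64 956] [0.6832 0.2187 0.5073] 0.5072923591523999 [array([0.6832, 0.2187]), array([0., 0.])] 0.0
[499 326  35  64 993] [0.6832 0.2187 0.5073] 0.5072923591523999 [array([0.6832, 0.2187]), array([0., 0.])] 0.0
[ 304  403  336   17 4213] [0.6832 0.2187 0.5073] 0.5072923591523999 [array([0.6832, 0.2187]), array([0., 0.])] 0.0
```

View pics/w1.png

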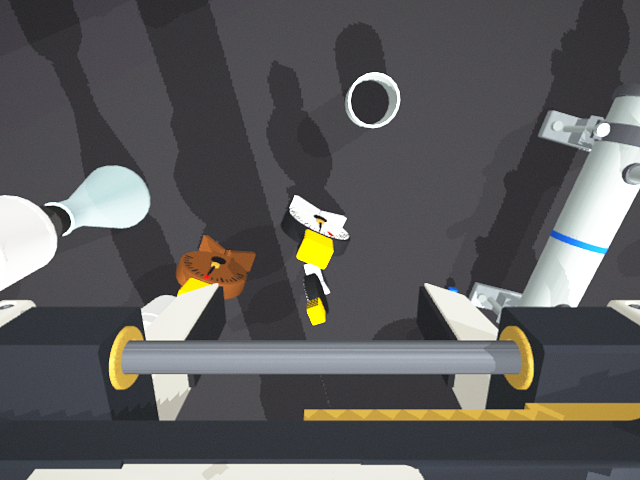

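The wrist view shows the large gauge at (318,225), dial and red marker facing +x, grip at (315,249). The small grey one is at (316,297) and the brown one at (212,270). Now I measure the yaw and grip precisely.

```bash
cat >> h.py <<'E'
def cloud(c,d,box):
    r,q=np.mgrid[box[0]:box[1],box[2]:box[3]]; r=r.ravel();q=q.ravel(); z=d[r,q]; k=z>0; K,R,t=c
    r,q,z=r[k],q[k],z[k]; V=np.linalg.inv(K)@np.vstack([q,r,np.ones_like(r)])*z; return (R.T@(V-t[:,None])).T,np.c_[r,q]
def rect(P):
    (c,wh,a)=cv2.minAreaRect((P[:,:2]*1e4).astype(np.float32)); return np.round(np.array(c)/1e4,4),np.round(np.array(wh)/1e4,4),round(a,1)
E
python3 - <<'E'
from h import *
w=np.load("w1s.npy"); s=dict(tool_pos=w[:3],tool_rot=w[3:]); c=cam("wrist",s); d=np.load("w1d.npy")
P,_=cloud(c,d,(170,330,150,400))
g=(np.hypot(P[:,0]-.56,P[:,1]-.22)<.07)
T=P[g&(P[:,2]>.158)&(P[:,2]<.175)]; print("griptop",len(T),T[:,2].mean(),rect(T))
for lo,hi in[(.05,.123),(.003,.04),(.003,.123)]:
    Q=P[g&(P[:,2]>lo)&(P[:,2]<hi)&(P[:,0]>.53)]; print(lo,len(Q),Q.mean(0).round(4),rect(Q))
# dial plane
Q=P[g&(P[:,2]>.05)&(P[:,2]<.12)&(P[:,0]>.53)]; 
for i in range(5):
    m=Q.mean(0); u,sv,v=np.linalg.svd(Q-m); n=v[2]; e=abs((Q-m)@n); Q=Q[e<max(.0025,np.median(e)*2)]
print("normal",n.round(3),np.degrees(np.arctan2(n[1],n[0])),len(Q),m)
# triangulate grip top in scene + wrist via colour centroid of grip
print(tri([(cam("scene"),316.1,388.2),(c,249,315.5)]))
F,_=cloud(c,d,(150,300,0,160)); F=F[F[:,2]>.18]; print("funnel",len(F),F.min(0),F.max(0))
E
```

```text
griptop 747 0.16248566865390413 (array([0.5596, 0.2251]), array([0.0328, 0.0241]), 64.9)
0.05 1552 [0.5674 0.2262 0.0979] (array([0.5616, 0.2249]), array([0.0824, 0.0253]), 65.9)
0.003 467 [0.5703 0.2243 0.0194] (array([0.5854, 0.2255]), array([0.1097, 0.0522]), 69.4)
0.003 2045 [0.5681 0.2257 0.0793] (array([0.5833, 0.2269]), array([0.1072, 0.0633]), 65.9)
normal [-0.913  0.406 -0.035] 156.01861527227913 857 [0.5698028  0.22183273 0.08938074]
(array([0.56061104, 0.22377952, 0.15506365]), [0.0006523197451083169, 0.0006523197451076625])
funnel 3889 [0.55395278 0.45781305 0.1817615 ] [0.62209342 0.51174016 0.24675619]
```

Run:
```python
from h import *
plan([.5597,.2249,.195],[np.pi,0,-.428])
```

```text
xyz [-0.0535 -0.0104  0.2071] r [-4.000e-04 -1.100e-03  5.432e-01] rows>= 3.9
```

Call:
step_arm:
  steps:
    - {"x":-0.0535,"y":-0.0104,"z":0.1,"rx":0,"ry":0,"rz":0.543,"claw":1}
    - {"x":-0.0535,"y":-0.0104,"z":0.15,"rx":0,"ry":0,"rz":0.543,"claw":1}
    - {"x":-0.0535,"y":-0.0104,"z":0.207,"rx":0,"ry":0,"rz":0.543,"claw":1}
    - {"x":-0.0535,"y":-0.0104,"z":0.207,"rx":0,"ry":0,"rz":0.543,"claw":1}
    - {"x":-0.0535,"y":-0.0104,"z":0.207,"rx":0,"ry":0,"rz":0.543,"claw":1}
    - {"x":-0.0535,"y":-0.0104,"z":0.207,"rx":0,"ry":0,"rz":0.543,"claw":1}
    - {"x":-0.0535,"y":-0.0104,"z":0.207,"rx":0,"ry":0,"rz":0.543,"claw":1}
    - {"x":-0.0535,"y":-0.0104,"z":0.207,"rx":0,"ry":0,"rz":0.543,"claw":1}
    - {"x":-0.0535,"y":-0.0104,"z":0.207,"rx":0,"ry":0,"rz":0.543,"claw":1}

```text
time: 3.77
tool_pos: [0.5613, 0.2259, 0.1971]
tool_rot: [-3.138, -0.004, -0.426]
contact_force: [0.8, 0.5, 0.0]
opening: 0.0915
grip_force: 0.0
```

Run:
```python
from h import *
s=robot.observe();im,d=read_camera("wrist"); cv2.imwrite("pics/w2.png",im);np.save("w2d.npy",d); c=cam("wrist",s); print(s["tool_pos"],s["tool_rot"])
P,px=cloud(c,d,(60,420,120,520)); I=im[px[:,0],px[:,1]].astype(int)
g=(np.hypot(P[:,0]-.56,P[:,1]-.22)<.07); yel=(I[:,0]<90)&(I[:,1]>120)&(I[:,2]>150)
T=P[g&yel&(P[:,2]>.157)&(P[:,2]<.175)]; print("griptop",len(T),T[:,2].mean(),rect(T),T.mean(0))
Q=P[g&(P[:,2]>.05)&(P[:,2]<.12)&~yel]; print(len(Q),rect(Q))
red=(I[:,2]>120)&(I[:,1]<70)&(I[:,0]<70)&g; print("red",red.sum(),P[red].mean(0) if red.any() else 0, px[red].mean(0) if red.any() else 0)
plan([.5597,.2249,.128],[np.pi,0,-.428])
```

```text
[0.56134629 0.22591918 0.19711404] [-3.13844233 -0.00402787 -0.42617531]
griptop 2225 0.1624323730475831 (array([0.5595, 0.2243]), array([0.0325, 0.0234]), 65.8) [0.56061094 0.22405962 0.16243237]
3775 (array([0.538, 0.237]), array([0.0831, 0.0776]), 61.4)
red 33 [0.56508816 0.20751176 0.1148185 ] [234.15151515 345.42424242]
xyz [-0.0013  0.0021  0.0915] r [-0.0032 -0.0041  0.0022] rows>= 1.6
```

View pics/w2.png

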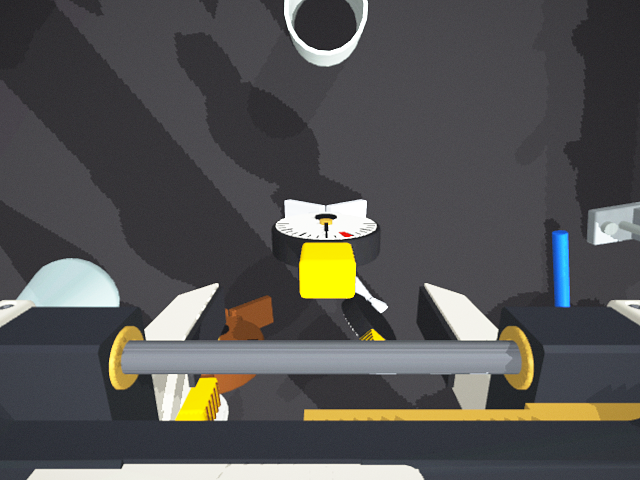

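The grip is centred between the fingers at (328,270), with the red marker at (345,234) and the pointer at (326,230). Descending and closing.

Call:
step_arm:
  steps:
    - {"x":-0.0015,"y":0.0024,"z":0.05,"rx":-0.003,"ry":-0.004,"rz":0.0,"claw":1}
    - {"x":-0.0015,"y":0.0024,"z":0.0915,"rx":-0.003,"ry":-0.004,"rz":0.0,"claw":1}
    - {"x":-0.0015,"y":0.0024,"z":0.0915,"rx":-0.003,"ry":-0.004,"rz":0.0,"claw":1}
    - {"x":-0.0015,"y":0.0024,"z":0.0915,"rx":-0.003,"ry":-0.004,"rz":0.0,"claw":1}
    - {"x":-0.0015,"y":0.0024,"z":0.0915,"rx":-0.003,"ry":-0.004,"rz":0.0,"claw":1}
    - {"x":-0.0015,"y":0.0024,"z":0.0915,"rx":-0.003,"ry":-0.004,"rz":0.0,"claw":1}

```text
time: 4.32
tool_pos: [0.5595, 0.225, 0.1284]
tool_rot: [-3.141, -0.0, -0.427]
contact_force: [0.6, 0.1, -0.1]
opening: 0.0915
grip_force: 0.0
```

Call:
step_arm:
  squeeze: 35
  steps:
    - {"x":0,"y":0,"z":0,"rx":0,"ry":0,"rz":0,"claw":-1}
    - {"x":0,"y":0,"z":0,"rx":0,"ry":0,"rz":0,"claw":-1}
    - {"x":0,"y":0,"z":0,"rx":0,"ry":0,"rz":0,"claw":-1}
    - {"x":0,"y":0,"z":0,"rx":0,"ry":0,"rz":0,"claw":-1}
    - {"x":0,"y":0,"z":0,"rx":0,"ry":0,"rz":0,"claw":-1}
    - {"x":0,"y":0,"z":0,"rx":0,"ry":0,"rz":0,"claw":-1}
    - {"x":0,"y":0,"z":0,"rx":0,"ry":0,"rz":0,"claw":-1}
    - {"x":0,"y":0,"z":0,"rx":0,"ry":0,"rz":0,"claw":-1}

```text
time: 4.98
tool_pos: [0.5579, 0.2245, 0.1257]
tool_rot: [3.139, 0.003, -0.427]
contact_force: [0.1, -0.5, -0.3]
opening: 0.0433
grip_force: 0.0
```

Run:
```python
from h import *
s=robot.observe(); print(s); plan([.53,.05,.30],[np.pi,0,-.26])
```

```text
{'time': 4.9833, 'qpos': array([2.55167139e-01, 5.73297144e-01, 1.43951956e+00, 8.97631085e-05,
       1.13279556e+00, 2.25264367e+00]), 'qvel': array([ 0.00104305, -0.0005586 , -0.00057947, -0.00025612, -0.00077722,
        0.00102487]), 'joint_efforts': array([ 3.21020321e-03, -5.29335666e+01, -2.27227306e+01, -2.04305589e-02,
       -6.61591161e-02,  1.38667865e-04]), 'tool_pos': array([0.55790724, 0.22451518, 0.12567785]), 'tool_rot': array([ 3.13912237,  0.003172  , -0.42672236]), 'contact_force': array([ 0.10089928, -0.47425128, -0.31882309]), 'torque': array([ 0.03558087,  0.0517145 , -0.01153136]), 'grip_force': 0.0, 'opening': 0.04334220066771835}
xyz [ 0.0617  0.2278 -0.2321] r [ 0.0028  0.0043 -0.2123] rows>= 6.0
```

Call:
step_arm:
  squeeze: 35
  steps:
    - {"x":0,"y":0,"z":0,"rx":0,"ry":0,"rz":0,"claw":-1}
    - {"x":0,"y":0,"z":0,"rx":0,"ry":0,"rz":0,"claw":-1}
    - {"x":0,"y":0,"z":0,"rx":0,"ry":0,"rz":0,"claw":-1}
    - {"x":0,"y":0,"z":0,"rx":0,"ry":0,"rz":0,"claw":-1}
    - {"x":0,"y":0,"z":0,"rx":0,"ry":0,"rz":0,"claw":-1}
    - {"x":0,"y":0,"z":0,"rx":0,"ry":0,"rz":0,"claw":-1}

```text
time: 5.48
tool_pos: [0.5579, 0.2246, 0.1257]
tool_rot: [3.139, 0.003, -0.427]
contact_force: [0.9, 0.7, -0.4]
opening: 0.0318
grip_force: 35.0
```

Run:
```python
from h import *
for i in range(4):
    s=robot.observe(); print(s["time"],s["tool_pos"].round(4),s["tool_rot"].round(4),s["contact_force"].round(2),s["torque"].round(3)); read_camera("top")
```

```text
5.4833 [0.5579 0.2246 0.1257] [ 3.1393e+00  3.1000e-03 -4.2670e-01] [ 0.93  0.72 -0.39] [ 0.257 -0.133  0.031]
5.5333 [0.5579 0.2246 0.1257] [ 3.1393e+00  3.1000e-03 -4.2670e-01] [ 0.45  0.78 -0.51] [ 0.375 -0.12  -0.063]
5.5833 [0.5579 0.2246 0.1257] [ 3.1394e+00  3.1000e-03 -4.2670e-01] [ 0.94  0.81 -0.62] [ 0.316 -0.09  -0.048]
5.6333 [0.5579 0.2246 0.1257] [ 3.1393e+00  3.1000e-03 -4.2670e-01] [ 0.11  1.14 -1.07] [ 0.403 -0.128 -0.008]
```

Call:
step_arm:
  steps:
    - {"x":0,"y":0,"z":-0.03,"rx":0,"ry":0,"rz":0,"claw":-1}
    - {"x":0,"y":0,"z":-0.07,"rx":0,"ry":0,"rz":0,"claw":-1}
    - {"x":0,"y":0,"z":-0.12,"rx":0,"ry":0,"rz":0,"claw":-1}
    - {"x":0,"y":0,"z":-0.165,"rx":0,"ry":0,"rz":0,"claw":-1}
    - {"x":0,"y":0,"z":-0.21,"rx":0,"ry":0,"rz":0,"claw":-1}
    - {"x":0,"y":0,"z":-0.232,"rx":0,"ry":0,"rz":0,"claw":-1}
    - {"x":0,"y":0,"z":-0.232,"rx":0,"ry":0,"rz":0,"claw":-1}
    - {"x":0,"y":0,"z":-0.232,"rx":0,"ry":0,"rz":0,"claw":-1}

```text
time: 6.35
tool_pos: [0.5584, 0.2245, 0.2992]
tool_rot: [3.139, 0.003, -0.427]
contact_force: [0.5, 0.1, -4.6]
opening: 0.0319
grip_force: 35.0
```

Run:
```python
from h import *
s=robot.observe(); print(s["time"],s["tool_pos"],s["contact_force"]); plan([.472,-.085,.30],[np.pi,0,-.26])
```

```text
6.35 [0.55835775 0.22451085 0.29919053] [ 0.50212892  0.09549285 -4.64807739]
xyz [ 6.600e-02  4.233e-01 -1.000e-04] r [ 0.0033  0.0044 -0.2123] rows>= 7.7
```

Call:
step_arm:
  steps:
    - {"x":0.005,"y":0.03,"z":0,"rx":0,"ry":0,"rz":0,"claw":-1}
    - {"x":0.012,"y":0.075,"z":0,"rx":0,"ry":0,"rz":-0.04,"claw":-1}
    - {"x":0.019,"y":0.12,"z":0,"rx":0,"ry":0,"rz":-0.08,"claw":-1}
    - {"x":0.026,"y":0.165,"z":0,"rx":0,"ry":0.0,"rz":-0.12,"claw":-1}
    - {"x":0.033,"y":0.21,"z":0,"rx":0,"ry":0,"rz":-0.15,"claw":-1}
    - {"x":0.04,"y":0.255,"z":0,"rx":0,"ry":0,"rz":-0.18,"claw":-1}
    - {"x":0.047,"y":0.3,"z":0,"rx":0,"ry":0,"rz":-0.2,"claw":-1}
    - {"x":0.055,"y":0.345,"z":0,"rx":0.003,"ry":0.004,"rz":-0.212,"claw":-1}
    - {"x":0.061,"y":0.385,"z":0,"rx":0.003,"ry":0.004,"rz":-0.212,"claw":-1}
    - {"x":0.065,"y":0.415,"z":0,"rx":0.003,"ry":0.004,"rz":-0.212,"claw":-1}
    - {"x":0.066,"y":0.423,"z":0,"rx":0.003,"ry":0.004,"rz":-0.212,"claw":-1}
    - {"x":0.066,"y":0.423,"z":0,"rx":0.003,"ry":0.004,"rz":-0.212,"claw":-1}

```text
time: 7.35
tool_pos: [0.471, -0.0857, 0.2981]
tool_rot: [-3.141, 0.005, -0.263]
contact_force: [0.9, 0.7, -3.5]
opening: 0.0319
grip_force: 35.0
```

Call:
step_arm:
  steps:
    - {"x":0,"y":0,"z":0,"rx":0,"ry":0,"rz":0,"claw":-1}
    - {"x":0,"y":0,"z":0,"rx":0,"ry":0,"rz":0,"claw":-1}
    - {"x":0,"y":0,"z":0,"rx":0,"ry":0,"rz":0,"claw":-1}
    - {"x":0,"y":0,"z":0,"rx":0,"ry":0,"rz":0,"claw":-1}
    - {"x":0,"y":0,"z":0,"rx":0,"ry":0,"rz":0,"claw":-1}
    - {"x":0,"y":0,"z":0,"rx":0,"ry":0,"rz":0,"claw":-1}

```text
time: 7.85
tool_pos: [0.4725, -0.0841, 0.3003]
tool_rot: [-3.141, 0.0, -0.259]
contact_force: [0.5, 0.2, -4.0]
opening: 0.0321
grip_force: 35.0
```

Run:
```python
from h import *
s=robot.observe();im,d=read_camera("wrist"); cv2.imwrite("pics/w3.png",im);np.save("w3d.npy",d); np.save("w3s.npy",np.r_[s["tool_pos"],s["tool_rot"]]); print(s["tool_pos"],s["tool_rot"],s["contact_force"])
```

```text
[ 0.4724725  -0.08409512  0.30034694] [-3.14138789e+00  7.71153588e-05 -2.59176150e-01] [ 0.50955179  0.19127879 -4.03325865]
```

View pics/w3.png

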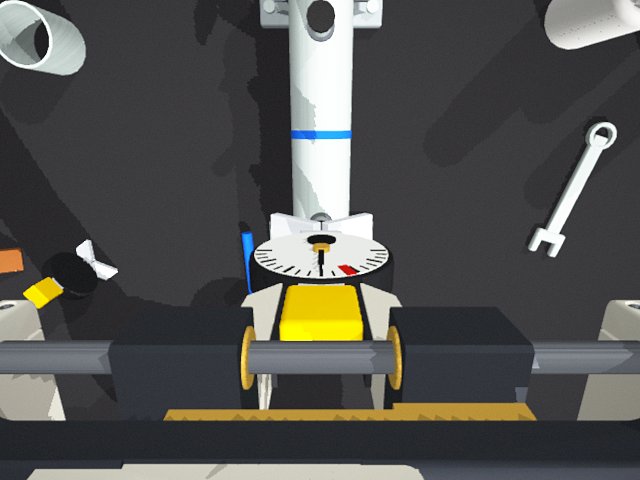

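The picture shows the gauge held straight, the tape ring at (321,134), the pointer at (321,262) and the red marker at (347,269). I compute the tube line, ring, gauge pose in the tool and marker angle.

```bash
cat > m.py <<'E'
from h import *
from scipy.optimize import least_squares
def analyse(im,d,s):
    K,R,t=camc=cam("wrist",s); H=np.array(camera_params("wrist")["hand_eye"])
    Rt=Ro.from_euler("xyz",s["tool_rot"]).as_matrix()
    P,px=cloud(camc,d,(150,345,200,450)); L=(P-s["tool_pos"])@Rt; I=im[px[:,0],px[:,1]].astype(int)
    yel=(I[:,0]<90)&(I[:,1]>110)&(I[:,2]>130); T=L[yel&(L[:,2]<-.025)&(L[:,2]>-.055)]; print("grip top (tool)",len(T),T.mean(0).round(4),rect(T))
    white=(I.min(1)>140); Q=L[white&(L[:,2]>.005)&(L[:,2]<.09)&(abs(L[:,1])<.045)&(L[:,0]<.03)]
    for i in range(6):
        m=Q.mean(0); n=np.linalg.svd(Q-m,full_matrices=False)[2][2]; e=abs((Q-m)@n); Q=Q[e<max(.0015,2*np.median(e))]
    n*=np.sign(n[0]); print("dial plane",len(Q),"n",n.round(3),"mean",m.round(4),"y mid",(Q[:,1].min()+Q[:,1].max())/2,Q[:,1].min(),Q[:,1].max(),"z",Q[:,2].min(),Q[:,2].max())
    # red / dark pixels on dial plane x=const
    def ray(sel):
        v=np.c_[px[sel][:,1],px[sel][:,0],np.ones(sel.sum())]@np.linalg.inv(K).T@H[:3,:3].T; o=H[:3,3]; return o+v*((m-o)@n/(v@n))[:,None]
    X=ray(np.ones(len(px),bool)); y0,z0=(Q[:,1].min()+Q[:,1].max())/2,.0447
    red=(I[:,2]>110)&(I[:,1]<80)&(I[:,0]<80); A=X[red]; print("red",red.sum(),A.mean(0).round(4),"px",px[red].mean(0).round(1))
    return m,n,X,px,I,red
E
python3 - <<'E'
from m import *
im=cv2.imread("pics/w3.png"); d=np.load("w3d.npy"); w=np.load("w3s.npy"); s=dict(tool_pos=w[:3],tool_rot=w[3:])
m,n,X,px,I,red=analyse(im,d,s)
dk=(I.max(1)<70)&(abs(X[:,1])<.006)&(px[:,0]>246)&(px[:,0]<274); 
for r in range(244,278,3):
    q=px[dk&(px[:,0]==r)]; x=X[dk&(px[:,0]==r)]; rr=px[red&(px[:,0]==r)]
    print(r,"ptr",q[:,1].mean() if len(q) else None,x.mean(0).round(4) if len(q) else None,"red",rr[:,1].mean() if len(rr) else None)
or_=(I[:,2]>150)&(I[:,1]>90)&(I[:,1]<190)&(I[:,0]<90)&(px[:,0]<256)&(px[:,0]>232); print("pivot brass",or_.sum(),px[or_].mean(0),X[or_].mean(0))
# tube
c=cam("wrist",s); P,q=cloud(c,d,(0,212,270,375)); C=im[q[:,0],q[:,1]].astype(int)
k=(P[:,2]>.075)&(P[:,2]<.106)&(abs(P[:,0]-.55)<.06); Q=P[k]
def f(p):
    u=np.array([1,p[1],p[3]]);u/=np.linalg.norm(u); return np.linalg.norm(np.cross(Q-np.array([.54,p[0],p[2]]),u),axis=1)-.03
r=least_squares(f,[-.103,-.26,.07,0],loss="soft_l1",f_scale=.0005); print("tube",r.x.round(4),"yaw",np.arctan(r.x[1]),np.abs(r.fun).mean(),len(Q))
b=(C[:,0]>150)&(C[:,2]<90)&(P[:,2]>.06); B=P[b]; print("ring",b.sum(),B.mean(0), ); u=np.array([1,r.x[1]]);u/=np.linalg.norm(u); sr=((B[:,:2]-[.54,r.x[0]])@u); print("ring s",sr.mean(),sr.min(),sr.max())
E
```

```text
grip top (tool) 2684 [ 0.0107 -0.0011 -0.0344] (array([ 0.0092, -0.0011]), array([0.0093, 0.0318]), 0.6)
dial plane 4151 n [ 1.    -0.001 -0.003] mean [ 0.0125 -0.0013  0.0393] y mid -0.0012325409478971955 -0.03965408518418604 0.03718900328839165 z 0.005037194805648712 0.08857771406050899
red 96 [0.0125 0.0122 0.0149] px [269.6 347.3]
244 ptr None None red None
247 ptr None None red None
250 ptr 321.0 [ 0.0125 -0.001   0.0447] red None
253 ptr 321.0 [ 0.0125 -0.001   0.0395] red None
256 ptr 321.0 [ 0.0125 -0.001   0.0346] red None
259 ptr 321.0 [ 0.0125 -0.001   0.0299] red None
262 ptr 320.5 [ 0.0125 -0.0013  0.0254] red None
265 ptr 320.5 [ 0.0125 -0.0013  0.0211] red 345.0
268 ptr 320.5 [ 0.0125 -0.0013  0.017 ] red 345.5
271 ptr 323.75 [0.0124 0.0004 0.013 ] red 349.5
274 ptr None None red 348.5
277 ptr None None red None
pivot brass 112 [246.72321429 320.34821429] [ 0.01255841 -0.00139676  0.05066506]
tube [-1.001e-01 -2.642e-01  7.020e-02 -1.000e-04] yaw -0.25831536778962855 0.0005040410411872496 8195
ring 470 [ 0.54295869 -0.10129855  0.09528794]
ring s 0.0031635314241280866 -0.0006202419864171617 0.007065433400987229
```

Run:
```python
from h import *
plan([.5418,-.1018,.25],[np.pi,0,-.2583])
```

```text
xyz [ 0.0954 -0.001   0.0671] r [-0.0003  0.0001 -0.0014] rows>= 2.1
```

Call:
step_arm:
  steps:
    - {"x":0.03,"y":0,"z":0,"rx":0,"ry":0,"rz":0,"claw":-1}
    - {"x":0.065,"y":-0.001,"z":0,"rx":0,"ry":0,"rz":0,"claw":-1}
    - {"x":0.0954,"y":-0.001,"z":0.02,"rx":0,"ry":0,"rz":-0.0014,"claw":-1}
    - {"x":0.0954,"y":-0.001,"z":0.045,"rx":0,"ry":0,"rz":-0.0014,"claw":-1}
    - {"x":0.0954,"y":-0.001,"z":0.067,"rx":0,"ry":0,"rz":-0.0014,"claw":-1}
    - {"x":0.0954,"y":-0.001,"z":0.067,"rx":0,"ry":0,"rz":-0.0014,"claw":-1}
    - {"x":0.0954,"y":-0.001,"z":0.067,"rx":0,"ry":0,"rz":-0.0014,"claw":-1}
    - {"x":0.0954,"y":-0.001,"z":0.067,"rx":0,"ry":0,"rz":-0.0014,"claw":-1}
    - {"x":0.0954,"y":-0.001,"z":0.067,"rx":0,"ry":0,"rz":-0.0014,"claw":-1}
    - {"x":0.0954,"y":-0.001,"z":0.067,"rx":0,"ry":0,"rz":-0.0014,"claw":-1}

```text
time: 8.73
tool_pos: [0.5421, -0.1024, 0.2515]
tool_rot: [-3.142, -0.002, -0.259]
contact_force: [0.4, 0.2, -4.5]
opening: 0.032
grip_force: 35.0
```

Run:
```python
from m import *
s=robot.observe();im,d=read_camera("wrist"); cv2.imwrite("pics/w4.png",im);np.save("w4d.npy",d);print(s["tool_pos"],s["tool_rot"],s["contact_force"])
c=cam("wrist",s); P,q=cloud(c,d,(0,225,250,400)); C=im[q[:,0],q[:,1]].astype(int)
k=(P[:,2]>.078)&(P[:,2]<.106)&(P[:,0]>.572)&(P[:,0]<.615); Q=P[k]
def f(p):
    u=np.array([1,np.tan(-.2583),0]);u/=np.linalg.norm(u); return np.linalg.norm(np.cross(Q-np.array([.54,p[0],p[1]]),u),axis=1)-.03
r=least_squares(f,[-.1,.07],loss="soft_l1",f_scale=.0005); print("tube",r.x.round(4),np.abs(r.fun).mean(),len(Q))
plan([.5418,-.1018,.212],[np.pi,0,-.2583])
```

```text
[ 0.54212481 -0.10236672  0.25150676] [-3.1415454e+00 -2.4677731e-03 -2.5897469e-01] [ 0.43855968  0.19679476 -4.49343419]
tube [-0.1002  0.0702] 0.00046330159567778667 3514
xyz [-0.0005 -0.0007  0.0524] r [-0.0001 -0.0026 -0.0009] rows>= 0.9
```

Call:
step_arm:
  steps:
    - {"x":-0.0005,"y":-0.0005,"z":0.013,"rx":0,"ry":0,"rz":0,"claw":-1}
    - {"x":-0.0005,"y":-0.0005,"z":0.026,"rx":0,"ry":0,"rz":0,"claw":-1}
    - {"x":-0.0005,"y":-0.0005,"z":0.039,"rx":0,"ry":0,"rz":0,"claw":-1}
    - {"x":-0.0005,"y":-0.0005,"z":0.049,"rx":0,"ry":0,"rz":0,"claw":-1}
    - {"x":-0.0005,"y":-0.0005,"z":0.051,"rx":0,"ry":0,"rz":0,"claw":-1}
    - {"x":-0.0005,"y":-0.0005,"z":0.051,"rx":0,"ry":0,"rz":0,"claw":-1}
    - {"x":-0.0005,"y":-0.0005,"z":0.051,"rx":0,"ry":0,"rz":0,"claw":-1}
    - {"x":-0.0005,"y":-0.0005,"z":0.051,"rx":0,"ry":0,"rz":0,"claw":-1}
    - {"x":-0.0005,"y":-0.0005,"z":0.051,"rx":0,"ry":0,"rz":0,"claw":-1}
    - {"x":-0.0005,"y":-0.0005,"z":0.051,"rx":0,"ry":0,"rz":0,"claw":-1}

```text
time: 9.62
tool_pos: [0.5416, -0.1018, 0.2123]
tool_rot: [-3.141, -0.001, -0.259]
contact_force: [0.4, -0.1, -3.2]
opening: 0.0315
grip_force: 35.0
```

Run:
```python
from h import *
s=robot.observe();print(s["tool_pos"],s["tool_rot"],s["contact_force"],s["torque"])
```

```text
[ 0.54162407 -0.1018383   0.21225352] [-3.14140221e+00 -7.29351903e-04 -2.59013388e-01] [ 0.43149687 -0.14677604 -3.2233429 ] [ 0.08341435  0.02126587 -0.01749624]
```

Descend in ~1 mm steps, watching force.

Call:
step_arm:
  steps:
    - {"x":0,"y":0,"z":0.002,"rx":0,"ry":0,"rz":0,"claw":-1}
    - {"x":0,"y":0,"z":0.004,"rx":0,"ry":0,"rz":0,"claw":-1}
    - {"x":0,"y":0,"z":0.005,"rx":0,"ry":0,"rz":0,"claw":-1}
    - {"x":0,"y":0,"z":0.005,"rx":0,"ry":0,"rz":0,"claw":-1}
    - {"x":0,"y":0,"z":0.005,"rx":0,"ry":0,"rz":0,"claw":-1}
    - {"x":0,"y":0,"z":0.005,"rx":0,"ry":0,"rz":0,"claw":-1}

```text
time: 10.12
tool_pos: [0.5414, -0.1018, 0.2081]
tool_rot: [-3.141, 0.0, -0.259]
contact_force: [-0.1, -0.5, -3.7]
opening: 0.0318
grip_force: 35.0
```

Call:
step_arm:
  steps:
    - {"x":0,"y":0,"z":0.0012,"rx":0,"ry":0,"rz":0,"claw":-1}
    - {"x":0,"y":0,"z":0.0012,"rx":0,"ry":0,"rz":0,"claw":-1}
    - {"x":0,"y":0,"z":0.0012,"rx":0,"ry":0,"rz":0,"claw":-1}
    - {"x":0,"y":0,"z":0.0012,"rx":0,"ry":0,"rz":0,"claw":-1}

```text
time: 10.45
tool_pos: [0.5414, -0.1018, 0.2072]
tool_rot: [-3.141, 0.0, -0.259]
contact_force: [0.2, -0.2, -3.2]
opening: 0.0318
grip_force: 35.0
```

Call:
step_arm:
  steps:
    - {"x":0,"y":0,"z":0.001,"rx":0,"ry":0,"rz":0,"claw":-1}
    - {"x":0,"y":0,"z":0.001,"rx":0,"ry":0,"rz":0,"claw":-1}
    - {"x":0,"y":0,"z":0.001,"rx":0,"ry":0,"rz":0,"claw":-1}
    - {"x":0,"y":0,"z":0.001,"rx":0,"ry":0,"rz":0,"claw":-1}

```text
time: 10.78
tool_pos: [0.5414, -0.1018, 0.2064]
tool_rot: [-3.141, 0.0, -0.259]
contact_force: [-0.5, 0.3, -2.9]
opening: 0.0315
grip_force: 35.0
```

Call:
step_arm:
  steps:
    - {"x":0,"y":0,"z":0.001,"rx":0,"ry":0,"rz":0,"claw":-1}
    - {"x":0,"y":0,"z":0.001,"rx":0,"ry":0,"rz":0,"claw":-1}
    - {"x":0,"y":0,"z":0.001,"rx":0,"ry":0,"rz":0,"claw":-1}
    - {"x":0,"y":0,"z":0.001,"rx":0,"ry":0,"rz":0,"claw":-1}

```text
time: 11.12
tool_pos: [0.5415, -0.102, 0.2061]
tool_rot: [3.142, -0.001, -0.259]
contact_force: [-0.7, -1.0, 1.1]
opening: 0.0321
grip_force: 35.0
```

Run:
```python
from h import *
s=robot.observe();print(s["tool_pos"],s["tool_rot"],s["contact_force"],s["torque"])
```

```text
[ 0.5415322  -0.10195289  0.2060932 ] [ 3.14151994e+00 -5.51555712e-04 -2.59031563e-01] [-0.6624925  -0.97560406  1.0757022 ] [-0.16481408  0.31102645 -0.03074887]
```

Call:
step_arm:
  steps:
    - {"x":0,"y":0,"z":0.0006,"rx":0,"ry":0,"rz":0,"claw":-1}
    - {"x":0,"y":0,"z":0.0006,"rx":0,"ry":0,"rz":0,"claw":-1}
    - {"x":0,"y":0,"z":0.0006,"rx":0,"ry":0,"rz":0,"claw":-1}
    - {"x":0,"y":0,"z":0.0006,"rx":0,"ry":0,"rz":0,"claw":-1}
    - {"x":0,"y":0,"z":0.0006,"rx":0,"ry":0,"rz":0,"claw":-1}

```text
time: 11.53
tool_pos: [0.5416, -0.102, 0.2061]
tool_rot: [3.141, -0.001, -0.259]
contact_force: [-2.4, -0.8, 5.1]
opening: 0.0318
grip_force: 35.0
```

Run:
```python
from m import *
s=robot.observe();print(s["time"],s["tool_pos"],s["tool_rot"],s["contact_force"],s["torque"])
im,d=read_camera("wrist"); cv2.imwrite("pics/w5.png",im);np.save("w5d.npy",d); analyse(im,d,s)
c=cam("wrist",s); P,q=cloud(c,d,(0,225,250,400)); k=(P[:,2]>.078)&(P[:,2]<.106)&(P[:,0]>.572)&(P[:,0]<.61); Q=P[k]
def f(p):
    u=np.array([1,p[2],0]);u/=np.linalg.norm(u); return np.linalg.norm(np.cross(Q-np.array([.54,p[0],p[1]]),u),axis=1)-.03
r=least_squares(f,[-.1,.07,-.264],loss="soft_l1",f_scale=.0005); print("tube",r.x.round(4),np.abs(r.fun).mean(),len(Q))
for i in range(3): read_camera("top"); s=robot.observe(); print(s["contact_force"].round(2),s["torque"].round(2))
```

```text
11.5333 [ 0.54160784 -0.10200479  0.20605698] [ 3.14139546e+00 -1.11696836e-03 -2.58993018e-01] [-2.44604952 -0.79888158  5.13922918] [-1.38621168e-01  6.77500213e-01  9.12477716e-05]
grip top (tool) 2681 [ 0.0107 -0.0011 -0.0344] (array([ 0.009, -0.001]), array([0.01 , 0.032]), 2.1)
dial plane 4209 n [ 1.    -0.001 -0.003] mean [ 0.0126 -0.0014  0.0391] y mid -0.0007649621291524883 -0.03942788878276783 0.037897964524462854 z 0.005156659474225272 0.08851542030188425
red 97 [0.0125 0.0123 0.0149] px [269.6 347.4]
tube [-0.1004  0.0702 -0.2632] 0.00043471660119053857 4124
[-2.16 -0.2   5.85] [-0.12  0.63  0.02]
[-2.63 -0.77  5.32] [-0.16  0.63  0.03]
[-1.56 -0.25  4.64] [-0.19  0.6   0.03]
```

Seated: the descent stopped at TCP z 0.2061 (predicted 0.2059) at about 9 N, with little side force. Now rocking in stages of 0.1 rad about the seat point.

Call:
step_arm:
  steps:
    - {"x":0,"y":-0.0045,"z":0.0001,"rx":-0.0318,"ry":0,"rz":0,"claw":-1}
    - {"x":0,"y":-0.009,"z":0.0002,"rx":-0.0637,"ry":0,"rz":0,"claw":-1}
    - {"x":0,"y":-0.0135,"z":0.0005,"rx":-0.0955,"ry":0,"rz":0,"claw":-1}
    - {"x":0,"y":-0.018,"z":0.0009,"rx":-0.1273,"ry":0,"rz":0,"claw":-1}
    - {"x":0,"y":-0.018,"z":0.0009,"rx":-0.1273,"ry":0,"rz":0,"claw":-1}
    - {"x":0,"y":-0.018,"z":0.0009,"rx":-0.1273,"ry":0,"rz":0,"claw":-1}
    - {"x":0,"y":-0.018,"z":0.0009,"rx":-0.1273,"ry":0,"rz":0,"claw":-1}

```text
time: 12.32
tool_pos: [0.5455, -0.0889, 0.2054]
tool_rot: [3.042, -0.002, -0.258]
contact_force: [-0.3, -0.2, 5.5]
opening: 0.0316
grip_force: 35.0
```

```bash
cat > st.py <<'E'
from h import *
s=robot.observe(); R=Ro.from_euler("xyz",s["tool_rot"]).as_matrix(); print(s["time"],s["tool_pos"].round(4),"F",s["contact_force"].round(1),"Ftool",(R.T@(s["contact_force"]+[0,0,3.4])).round(1),"M",s["torque"].round(2))
seat=s["tool_pos"]+R@[.001,-.0005,.1357]; g=Ro.from_euler("z",-.2583).as_matrix(); q=g.T@(seat-[.54,-.1002,.0702]); Rr=g.T@R
print("seat in tube frame",q.round(4),"(ring s .0032) tilt",np.arctan2(Rr[1,2],-Rr[2,2]).round(4),"xaxis",Rr[:,0].round(3))
E
python3 st.py
```

```text
12.3167 [ 0.5455 -0.0889  0.2054] F [-0.3 -0.2  5.5] Ftool [-0.2  1.1 -8.9] M [-0.36  0.24  0.04]
seat in tube frame [ 0.0037 -0.0007  0.0001] (ring s .0032) tilt -0.0995 xaxis [ 1.    -0.     0.002]
```

Works well; continue.

Call:
step_arm:
  steps:
    - {"x":0,"y":-0.0045,"z":0.0001,"rx":-0.0318,"ry":0,"rz":0,"claw":-1}
    - {"x":0,"y":-0.009,"z":0.0002,"rx":-0.0637,"ry":0,"rz":0,"claw":-1}
    - {"x":0,"y":-0.0135,"z":0.0005,"rx":-0.0955,"ry":0,"rz":0,"claw":-1}
    - {"x":0,"y":-0.018,"z":0.0009,"rx":-0.1273,"ry":0,"rz":0,"claw":-1}
    - {"x":0,"y":-0.018,"z":0.0009,"rx":-0.1273,"ry":0,"rz":0,"claw":-1}
    - {"x":0,"y":-0.018,"z":0.0009,"rx":-0.1273,"ry":0,"rz":0,"claw":-1}
    - {"x":0,"y":-0.018,"z":0.0009,"rx":-0.1273,"ry":0,"rz":0,"claw":-1}

```text
time: 12.9
tool_pos: [0.549, -0.0759, 0.2033]
tool_rot: [2.942, -0.002, -0.258]
contact_force: [0.4, 0.1, 6.1]
opening: 0.0314
grip_force: 35.0
```

```bash
python3 st.py
```

```text
12.9 [ 0.549  -0.0759  0.2033] F [0.4 0.1 6.1] Ftool [ 0.4  1.6 -9.4] M [-0.34  0.23 -0.02]
seat in tube frame [ 0.0037 -0.0006  0.    ] (ring s .0032) tilt -0.1991 xaxis [ 1.    -0.     0.002]
```

Call:
step_arm:
  steps:
    - {"x":0,"y":-0.0045,"z":0.0001,"rx":-0.0318,"ry":0,"rz":0,"claw":-1}
    - {"x":0,"y":-0.009,"z":0.0002,"rx":-0.0637,"ry":0,"rz":0,"claw":-1}
    - {"x":0,"y":-0.0135,"z":0.0005,"rx":-0.0955,"ry":0,"rz":0,"claw":-1}
    - {"x":0,"y":-0.018,"z":0.0009,"rx":-0.1273,"ry":0,"rz":0,"claw":-1}
    - {"x":0,"y":-0.018,"z":0.0009,"rx":-0.1273,"ry":0,"rz":0,"claw":-1}
    - {"x":0,"y":-0.018,"z":0.0009,"rx":-0.1273,"ry":0,"rz":0,"claw":-1}
    - {"x":0,"y":-0.018,"z":0.0009,"rx":-0.1273,"ry":0,"rz":0,"claw":-1}

```text
time: 13.48
tool_pos: [0.5523, -0.0632, 0.2]
tool_rot: [2.843, -0.002, -0.258]
contact_force: [0.8, 0.3, 5.3]
opening: 0.0321
grip_force: 35.0
```

```bash
python3 st.py
```

```text
13.4833 [ 0.5523 -0.0632  0.2   ] F [0.8 0.3 5.3] Ftool [ 0.7  2.1 -8.5] M [-0.31  0.2   0.06]
seat in tube frame [ 0.0037 -0.0006 -0.    ] (ring s .0032) tilt -0.299 xaxis [1.    0.    0.002]
```

Call:
step_arm:
  steps:
    - {"x":0,"y":-0.0045,"z":0.0001,"rx":-0.0318,"ry":0,"rz":0,"claw":-1}
    - {"x":0,"y":-0.009,"z":0.0002,"rx":-0.0637,"ry":0,"rz":0,"claw":-1}
    - {"x":0,"y":-0.0135,"z":0.0005,"rx":-0.0955,"ry":0,"rz":0,"claw":-1}
    - {"x":0,"y":-0.018,"z":0.0009,"rx":-0.1273,"ry":0,"rz":0,"claw":-1}
    - {"x":0,"y":-0.018,"z":0.0009,"rx":-0.1273,"ry":0,"rz":0,"claw":-1}
    - {"x":0,"y":-0.018,"z":0.0009,"rx":-0.1273,"ry":0,"rz":0,"claw":-1}
    - {"x":0,"y":-0.018,"z":0.0009,"rx":-0.1273,"ry":0,"rz":0,"claw":-1}
    - {"x":0,"y":-0.018,"z":0.0009,"rx":-0.1273,"ry":0,"rz":0,"claw":-1}
    - {"x":0,"y":-0.018,"z":0.0009,"rx":-0.1273,"ry":0,"rz":0,"claw":-1}
    - {"x":0,"y":-0.018,"z":0.0009,"rx":-0.1273,"ry":0,"rz":0,"claw":-1}
    - {"x":0,"y":-0.018,"z":0.0009,"rx":-0.1273,"ry":0,"rz":0,"claw":-1}
    - {"x":0,"y":-0.018,"z":0.0009,"rx":-0.1273,"ry":0,"rz":0,"claw":-1}

```text
time: 14.48
tool_pos: [0.5555, -0.0507, 0.1952]
tool_rot: [2.742, -0.001, -0.258]
contact_force: [0.1, 1.4, 6.4]
opening: 0.0317
grip_force: 35.0
```

```bash
python3 st.py
python3 - <<'E'
from m import *
for i in range(8): read_camera("top")
s=robot.observe(); im,d=read_camera("wrist"); cv2.imwrite("pics/w6.png",im); cv2.imwrite("pics/w6c.png",cv2.resize(im[200:300,240:400],None,fx=5,fy=5,interpolation=cv2.INTER_CUBIC)); m,n,X,px,I,red=analyse(im,d,s)
dk=(I.max(1)<80)&(X[:,1]>-.004)&(X[:,1]<.02)
for r in range(236,282,2):
    a=dk&(px[:,0]==r); b=red&(px[:,0]==r)
    print(r,a.sum(),px[a][:,1].mean() if a.any() else None,X[a].mean(0).round(4) if a.any() else None,"red",px[b][:,1].mean() if b.any() else None)
E
python3 st.py
```

```text
14.4833 [ 0.5555 -0.0507  0.1952] F [0.1 1.4 6.4] Ftool [-0.2  2.6 -9.6] M [-0.3   0.06  0.07]
seat in tube frame [ 0.0035 -0.0006 -0.0002] (ring s .0032) tilt -0.4 xaxis [1.    0.    0.001]
grip top (tool) 2715 [ 0.0108 -0.0009 -0.0346] (array([ 0.0092, -0.0008]), array([0.0097, 0.0319]), 1.6)
dial plane 4182 n [ 1.    -0.001 -0.005] mean [ 0.0127 -0.0009  0.0386] y mid -0.0006289059459392878 -0.03902232609513262 0.037764514203254045 z 0.005023306704183844 0.08999911440862822
red 85 [0.0126 0.0123 0.0142] px [269.6 347.1]
236 4 318.5 [ 0.0129 -0.0024  0.0712] red None
238 9 320.0 [ 0.0128 -0.0014  0.0669] red None
240 9 320.0 [ 0.0128 -0.0014  0.0628] red None
242 1 316.0 [ 0.0128 -0.0039  0.0587] red None
244 0 None None red None
246 0 None None red None
248 0 None None red None
250 6 325.5 [0.0127 0.0018 0.0439] red None
252 5 328.0 [0.0127 0.0032 0.0404] red None
254 6 330.5 [0.0127 0.0046 0.0371] red None
256 6 333.5 [0.0127 0.0061 0.0339] red None
258 6 335.5 [0.0127 0.0071 0.0307] red None
260 6 338.5 [0.0127 0.0086 0.0277] red None
262 6 340.5 [0.0126 0.0096 0.0247] red None
264 3 344.0 [0.0126 0.0113 0.0218] red None
266 6 349.3333333333333 [0.0126 0.0138 0.019 ] red 341.0
268 2 352.5 [0.0126 0.0153 0.0163] red 345.5
270 5 334.8 [0.0126 0.0061 0.0137] red 348.5
272 5 325.6 [0.0126 0.0015 0.0111] red 350.0
274 9 341.77777777777777 [0.0126 0.0094 0.0086] red 348.0
276 15 357.0 [0.0126 0.0166 0.0061] red None
278 36 346.5 [0.0125 0.0114 0.0037] red None
280 51 340.0 [0.0125 0.0082 0.0014] red None
14.9333 [ 0.5555 -0.0507  0.1952] F [0.3 1.  6.2] Ftool [ 0.1  2.8 -9.3] M [-0.34  0.12  0.07]
seat in tube frame [ 0.0035 -0.0006 -0.0002] (ring s .0032) tilt -0.3999 xaxis [1.    0.    0.001]
```

View pics/w6c.png

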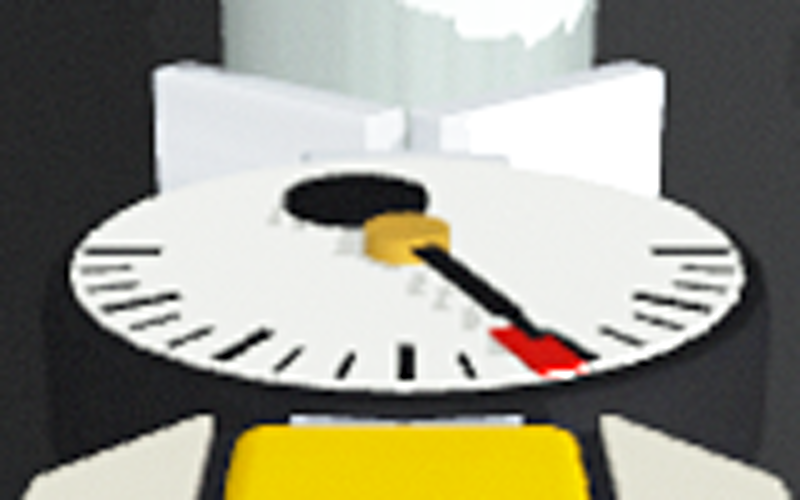

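The crop shows the black pointer running onto the red marker: tip at about (545,337), marker centre at about (540,352). Both are at the same sideways offset, 13.2 against 13.4 mm. The V is seated with about 10 N of press, so I hand in.

```bash
python3 -c "
from h import *
print(robot.observe()['qvel'].round(4)); print(robot.hand_in())"
```

```text
[-0.0005 -0.0024 -0.0014  0.0003 -0.0014  0.0002]
the job is handed in; nothing more can be done
None
```

I handed the job in at about 15 s with the gauge held seated on the tube at the tape ring (about 10 N press), rocked 0.40 rad towards +y and the pointer about 0.2 mm from the marker by measurement; no verdict was returned.

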